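# Switch on the guarded splitting machine with the bent rod

## Task

Take the bent rod from its rack, reach over the machine's steel guard with it, hook the flat paddle lever from behind and pull it all the way towards the robot's side of the machine, so that the machine is on. Touch the levers only with the rod, leave the ball-ended lever as it is and the things on the bench undisturbed, then hang the rod back on its rack as it was and let go.

Things in the scene. Friction and masses are not known exactly. Their poses are not given: they have to be found in the camera images.
- machine: Fixed leather-splitting machine behind an upright sheet-steel guard. Origin on the bench at the foot of the guard's middle; x across the guard, away from the robot; y along it. Guard: 330 mm wide, 12 mm thick at its top, centred on x = 0, top 152 mm above the bench; side wings of the same height at y = +-162 mm run back to x = 103 mm. Bed plate 12 mm thick, x -5 to 265.
- post_top (a point): Top of a fixed post on the middle of the guard (machine x = 0, y = 0), 205 mm above the bench: 10 mm stem, 20 mm brass head.
- roller_mid (a point): Middle of a 40 mm roller along machine y, at machine x = 170 mm, 75 mm up, so its near face is at x = 150 mm: the levers stand between guard and roller. At its ends, y = +-150 mm, blocks 30 mm wide and 122 mm tall (x 135 to 205 mm); behind it a housing 82 mm tall.
- paddle_pivot (a point): Fixed point on the paddle lever's hinge axis, mid-width, 48 mm above the bench, about 60 mm behind the guard's middle plane; axes within 0.06 rad of the machine's. Its switch box is 56 x 56 mm, top 42 mm above the bench, ears to 58 mm. Paddle and ball lever stand side by side about 150 mm apart; which is left varies.
- paddle_tip (a point): Middle of the free end of the paddle lever, 80 mm from its pivot; moves with it. The lever is a flat black plate 36 mm wide (along y) and 8 mm thick.
- paddle (a joint): Paddle lever, rad: 0 = off, leaning 0.5 rad from vertical away from the guard (machine +x); 0.5 = upright; 1.0 = on, at its stop, leaning 0.5 rad towards the guard (machine -x). Hinge along y; no spring, stays where it is left, needs about 0.06 N m (1 to 3 N). Starts near off, 0 to 0.25.
- ball_tip (a point): End of the other lever, a 10 mm round black stick with a 24 mm ball at its end, 80 mm from its pivot; same kind of hinge as the paddle, any angle at the start. To be left alone.
- rack: Fixed rack: wooden base 210 x 90 x 14 mm, two upright forks of 8 mm wire at x = -80 and +85 mm. Origin: middle of its underside; x along the rod that hangs in it. Each fork opens upward in a V across y, 44 mm clear at the mouth, prong tips 190 mm above the bench; the rod's shaft axis rests 165 mm above the bench at y = 0.
- rod: Bent rod, about 250 g: wooden grip 110 mm long (x), 20 wide (y), 24 high (z) on a 10 mm steel shaft along x from -105 to 170 mm, there bent square down (-z) into a leg. Origin: middle of the grip on the shaft axis; centre of mass about 50 mm ahead (+x). Starts hanging in the forks, axes as the rack's, origin over the rack's, leg hanging down past the base, its end 35 mm above the bench.
- rod_tip (a point): Lower end of the rod's leg: 170 mm ahead of the rod's origin along its x and 130 mm below it (-z). The leg is 10 mm thick.
- wallets: Bystander: a loose stack of leather wallets, 115 x 92 mm, 44 mm high. Origin: middle of its underside.
- cone: Bystander: a loose thread cone standing in front of the guard, 68 mm wide at its foot, 128 mm tall. Origin: middle of its underside.
- cup: Bystander: a loose plastic cup in front of the guard, 72 mm across, 100 mm tall. Origin: middle of its underside.

How it is judged:
On the way, in this order (a step that is already met when the one before it is completed fails the run):
1. the rod is lifted clear of its rack (at least 40 mm up) (z of rod in the frame of rack above 0.205 m), for 0.1 s.
2. the paddle lever is moved past half way by the rod (value of joint paddle above 0.5 rad and contact force between rod and paddle above 0.1 N), for 0.02 s.
3. the paddle lever is fully on (0.88 rad or more of 1.0) (value of joint paddle above 0.88 rad), for 0.1 s.
At the end, for the whole second after the job is handed in: Paddle lever at 0.88 rad or more (stop 1.0); ball lever's end within 12 mm of its start; rod at rest in both forks as it was: origin within 30 mm along, 12 mm across, 157 to 173 mm up, parallel to the rack within 0.12 rad, leg down within 0.3 rad, at the same end (value of joint paddle above 0.88 rad and distance of ball_tip from where it was at the start of the episode below 0.012 m and z of rod in the frame of rack between 0.157 and 0.173 m and y of rod in the frame of rack between -0.012 and 0.012 m and x of rod in the frame of rack between -0.03 and 0.03 m and x of rod_tip in the frame of rack above 0.1 m and angle between the x axis of rod and the x axis of rack, either way round below 0.12 rad and angle between rod's own z axis and vertical below 0.3 rad and linear speed of rod below 0.03 m/s); the robot touches nothing.
It fails at once if the gripper or the arm touches the paddle lever (contact force between the arm and paddle above 0.5 N).
It fails at once if the fingers touch the paddle lever (contact force between the fingers and paddle above 0.5 N).
It fails at once if the ball lever is moved (its end by more than 12 mm) (distance of ball_tip from where it was at the start of the episode above 0.012 m).
It fails at once if the robot touches the ball lever (contact force between any of the arm, the fingers and ball above 0.5 N).
It fails at once if a bystander is pushed more than 25 mm or tipped (distance of any of wallets, cone, cup from where it was at the start of the episode above 0.025 m or angle between any of wallets, cone, cup's own z axis and vertical above 0.35 rad).
It also fails if it takes over 67 s, if anything falls off the work surface, if the arm or the gripper's body presses on something with over 40 N, if the wrist force passes 120 N, or if a joint passes its speed limit or range.

## Robot

A 6-joint arm with a two-finger parallel gripper is mounted at the origin on the work surface. World frame = base frame: x ahead of the robot, y to its left, z up, the work surface at z = 0. Lengths are in m, angles in rad, forces in N, time in s.
With the tool pointing down it reaches from about 0.35 to 0.975 m from the base axis. Payload 4.9 kg.
Tool frame: the origin (TCP) lies between the finger pads; the fingertips stand 19 mm ahead of it and the grasp point (between the pads) is the TCP; z points along the fingers, y is the line along which they close (so a half turn about z gives the same grasp; the last joint's range is limited). The gripper opens to 85 mm and grips with 20 to 120 N. Pads are 22 mm wide; open, the fingers measure 114 mm over their backs; the gripper's body (76 mm by 85 mm) begins 54 mm behind the grasp point. The pads swing forward as they close: fully open they stand 13 mm farther back than shut.
Start: joints at [-1.261, 0.053, 1.613, -0, 1.476, -0.119], TCP at [0.26, -0.568, 0.25] pointing down, gripper open.
Joint ranges: [-3.01, 3.01], [-1.01, 2.22], [0.06, 2.58], [-1.02, 4.17], [0.09, 2.62], [-3.14, 3.14]. Speed limits (rad/s): [2.57, 2.57, 3.14, 3.14, 3.14, 3.14].

## Interface

Orientations are given as a rotation vector (axis times angle).
In Python, from station import ctrl gives the robot as it stands. The module is installed in compiled form; this text tells all that it offers.
- The arm moves only by the tool servo_tool, never from a script. Its argument "increments" is a list that holds one entry, the list of rows, each a list of 5 numbers: the finger opening in cm, from 0 to 8.54, then the shift along the tool's x, y, z in cm, then the turn about the tool's z in degrees. A call has 1 to 5 rows; each row is the pose to reach, as a shift and turn from the pose commanded when the call began, along the tool's axes at that moment; what a row does not reach only later rows make up. A row lasts 1/10 s, in which the tool goes at most 50 mm and 8.59 degrees, less where a joint would pass 70% of its speed; a pose out of reach is approached as far as the arm can. A call with a gripper value outside its range is refused whole. The fingers move at their own pace and stop on an object; "newtons" is the grip in N (left out, the last holds). Time passes only in rows, so rows that repeat a pose let the fingers close. It gives the time, the measured TCP pose, the force, the opening and the grip force at its end, in the units of the state.
- ctrl.get_obs(): the state, without advancing time (a new reading comes with each control period).
- ctrl.get_image(name): name is "side" or "top"; returns a dict with "img" (480x640x3 uint8, red, green, blue), "fx", "fy", "cx", "cy" (pixels), "rvec" (rotation vector, rad) and "tvec" (3), from world to camera coordinates, as OpenCV has them. Camera axes: x right, y down, z forward; pixel columns grow to the right and rows downward; lengths in m; the calibration is good to about 2 mm. A picture is of the moment at which its call begins. There is no depth.
- ctrl.finish_job(): hands the job in; it is judged then, once.
The state is a dict: "t": time; "q": joint angles; "dq": joint speeds; "effort": joint torques, N m; "tool_pos": TCP position; "tool_rot": TCP orientation; "contact_force": force on the tool from outside, world axes, zero at the start; "wrist_torque": the same for the moment, N m; "opening": finger opening in m; "grip_force": force on a finger pad.
Only numpy, scipy, OpenCV 4.12 (cv2) and the standard library are available. Lean on these libraries where they do the work, as an engineer would, in place of code of your own. Each camera call takes 0.05 s, during which the arm holds its last target. There are 200 camera calls.

## Working session

There is one attempt and no reset: what is moved stays moved. The work goes in short steps, Python scripts to look and compute and a tool call to move; the robot and the scene stay as the last step left them, time stands still between calls to the robot, and variables do not carry over. Pictures are saved under pics/ and viewed, at most 10 in all, crops included, and the job is handed in when it is done.

Besides the shell and the picture viewer there is one more tool, called as name(argument=value, ...) on one line, values as JSON. servo_tool: Moves the arm, as the interface text tells. Its arguments: {"type":"object","properties":{"increments":{"type":"array"},"newtons":{"type":"number"}},"required":["increments"]}

```bash
mkdir -p pics
python3 - <<'E'
from station import ctrl
import cv2,pickle
o=ctrl.get_obs();print(o['t'],o['tool_pos'],o['tool_rot'],o['opening'])
d={}
for n in('side','top'):
    im=ctrl.get_image(n);d[n]=im;cv2.imwrite(f'pics/{n}0.png',im['img'][:,:,::-1]);print(n,im['fx'],im['cx'],im['rvec'],im['tvec'])
pickle.dump(d,open('im0.pkl','wb'))
E
```

```text
0.0 [ 0.25971099 -0.56786122  0.24905448] [-3.06765443e+00 -6.67991780e-01  2.85656866e-04] 0.08508303604958956
side 564.2329405863798 326.0118358009183 [ 2.19729133 -0.13526751  0.0790799 ] [-0.58662705  0.14464633  1.46186137]
top 533.5153029745417 329.5181002535683 [ 2.17919312 -2.15157133  0.14920867] [-0.02360388  0.59260548  1.17907033]
```

View pics/side0.png

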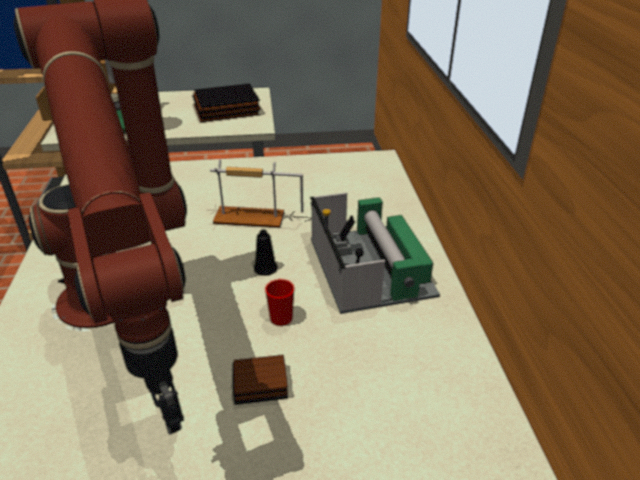

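View pics/top0.png

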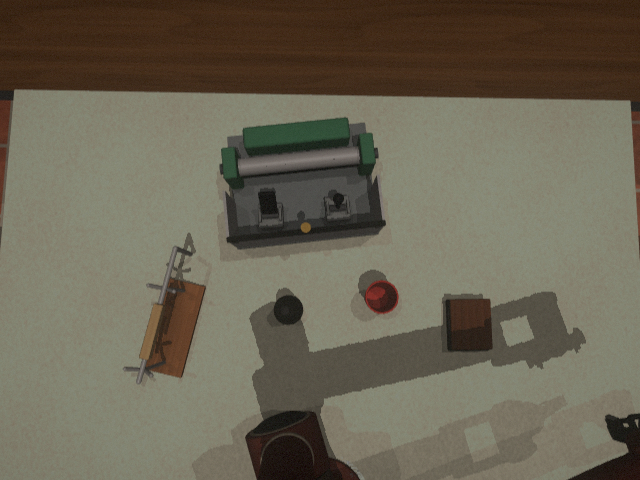

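The side view shows the rack at about (245,200), the guard at (330,240) and the paddle at about (345,230). The top view shows the rod from (140,380) to (178,248), the paddle at (268,200), the ball at (338,198), the post at (305,227) and the cone at (288,309). Next I'll enlarge these areas to get better pixel positions.

```bash
python3 - <<'E'
import cv2,pickle,numpy as np
d=pickle.load(open('im0.pkl','rb'))
def crop(n,x0,y0,w,h,s,name):
    im=cv2.resize(d[n]['img'][y0:y0+h,x0:x0+w,::-1],None,fx=s,fy=s,interpolation=cv2.INTER_CUBIC)
    im=cv2.convertScaleAbs(im,alpha=1.5,beta=15)
    for x in range(x0-x0%20+20,x0+w,20):
        cv2.line(im,((x-x0)*s,0),((x-x0)*s,6),(0,255,255),1);cv2.putText(im,str(x),((x-x0)*s,18),0,.4,(0,255,255),1)
    for y in range(y0-y0%20+20,y0+h,20):
        cv2.line(im,(0,(y-y0)*s),(6,(y-y0)*s),(0,255,255),1);cv2.putText(im,str(y),(8,(y-y0)*s+4),0,.4,(0,255,255),1)
    cv2.imwrite(f'pics/{name}.png',im)
crop('top',120,110,266,200,3,'tm');crop('top',110,225,110,165,3,'tr')
crop('side',200,150,240,165,3,'sm')
E
cat > h.py <<'E'
import cv2,pickle,numpy as np
d=pickle.load(open('im0.pkl','rb'))
def K(n):
    c=d[n];return np.array([[c['fx'],0,c['cx']],[0,c['fy'],c['cy']],[0,0,1]])
def P(n,X): return cv2.projectPoints(np.array(X,float).reshape(-1,1,3),d[n]['rvec'],d[n]['tvec'],K(n),None)[0].reshape(-1,2)
def onz(n,u,v,z):
    R=cv2.Rodrigues(d[n]['rvec'])[0];c=-R.T@d[n]['tvec'];r=R.T@np.linalg.inv(K(n))@[u,v,1];return c+r*(z-c[2])/r[2]
E
```

```text
(no output)
```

View pics/tm.png

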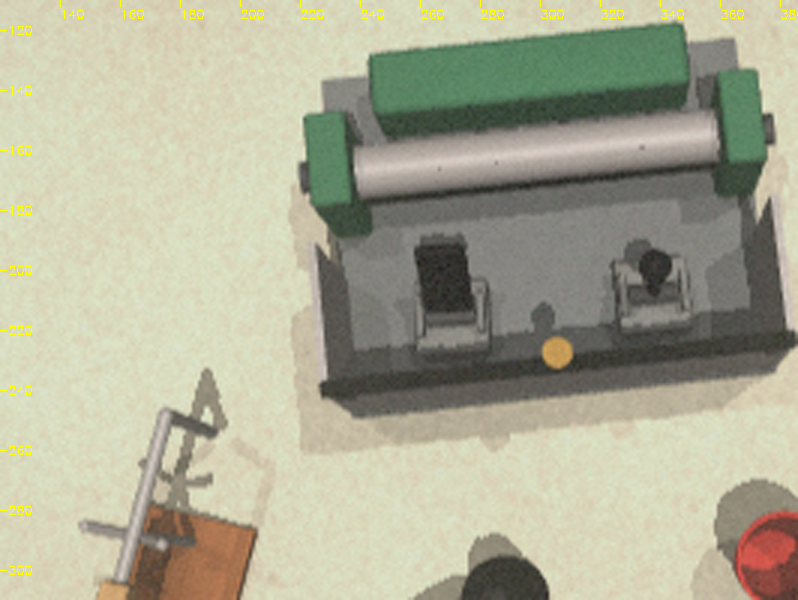

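View pics/tr.png

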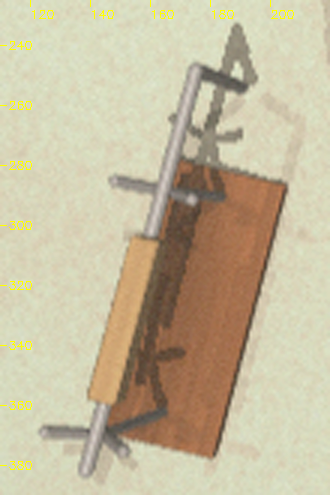

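View pics/sm.png

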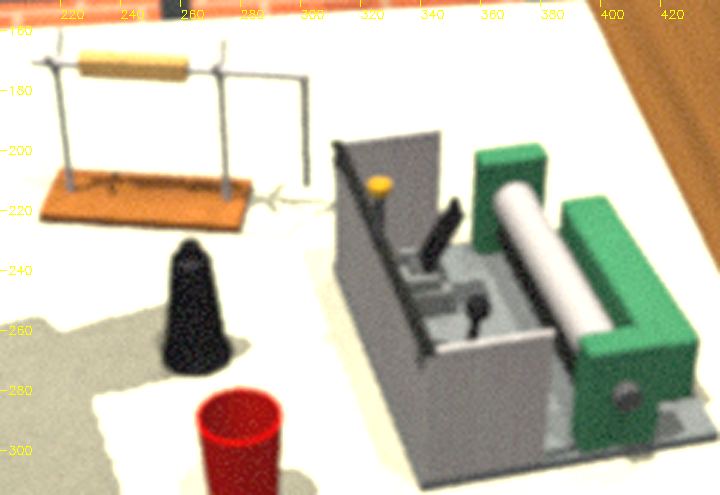

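```bash
cat > fit.py <<'E'
from h import *
from scipy.optimize import least_squares as LS
def T(p,X): c,s=np.cos(p[2]),np.sin(p[2]);X=np.array(X,float);return np.c_[p[0]+c*X[:,0]-s*X[:,1],p[1]+s*X[:,0]+c*X[:,1],X[:,2]]
def fit(obs,p0):
    f=lambda p:np.concatenate([(P(n,T(p,[X]))[0]-uv) for n,X,uv in obs])
    r=LS(f,p0,loss='soft_l1');return r.x,f(r.x).reshape(-1,2).round(1)
g=lambda n,u,v,z:onz(n,u,v,z)
t,s='top','side'
a=g(t,305.7,227.3,.205)
m,rm=fit([(t,[0,.165,.152],(227.7,239)),(t,[0,-.165,.152],(385.3,223.3)),(t,[0,0,.205],(305.7,227.3)),
 (s,[0,.165,.152],(312.3,197.7)),(s,[0,-.165,.152],(342.7,267.3)),(s,[.103,.162,.152],(346.3,194.3)),(s,[.103,-.162,.152],(384,260)),(s,[0,0,.205],(326.3,211.7))],[a[0],a[1],0])
print('machine',m.round(4),rm.tolist())
b=g(t,175,248.3,.165);e=g(t,138.7,383,.165);c=g(t,151.7,331.4,.177);print(b,e,c)
r,rr=fit([(t,[.17,0,.165],(175,248.3)),(t,[-.105,0,.165],(138.7,383)),(t,[0,0,.177],(151.7,331.4)),(t,[.17,0,.035],(192,254.3)),
 (s,[.17,0,.165],(301.7,175.7)),(s,[.17,0,.035],(302,211.3)),(s,[-.105,0,.165],(211.7,170.7))],[c[0],c[1],np.arctan2(*(b-e)[1::-1])])
print('rod',r.round(4),rr.tolist())
# paddle tip by two views
f=lambda X:np.concatenate([P(t,X)[0]-(266.7,190.3),P(s,X)[0]-(351.7,216.7)])
x=LS(f,[a[0]+.1,a[1]+.08,.12]).x;q=x[:2]-m[:2];C,S=np.cos(m[2]),np.sin(m[2])
print('tip',x,'machine frame',C*q[0]+S*q[1],-S*q[0]+C*q[1])
w=g(t,266.7,190.3,.12)[:2]-m[:2];print(C*w[0]+S*w[1],-S*w[0]+C*w[1])
for u in((418,355),(490,350)):
  w=g(t,120+u[0]/3,110+u[1]/3,.042)[:2]-m[:2];print('box',C*w[0]+S*w[1],-S*w[0]+C*w[1])
print('cone',g(t,288,309,.12),'cup',g(t,382,297,.1))
E
python3 fit.py
```

```text
machine [0.5934 0.0328 0.1187] [[-0.9, -0.0], [0.8, -0.9], [0.4, -0.3], [-0.9, -1.0], [-0.1, 0.3], [0.6, -1.4], [-0.4, 0.6], [-0.5, 0.1]]
[0.55193515 0.29792579 0.165     ] [0.28592002 0.35626028 0.165     ] [0.38649096 0.33240613 0.177     ]
rod [ 0.3876  0.3334 -0.2191] [[0.8, -0.8], [0.0, 0.4], [-0.5, -0.6], [-0.7, -0.8], [-0.8, 0.0], [-0.3, 1.6], [-2.4, 0.3]]
tip [0.68028508 0.1201388  0.12718182] machine frame 0.09662266546530385 0.07647979943510302
0.10012852368347633 0.07675264371390556
box 0.031833144368331116 0.10772415392841081
box 0.02995661309909277 0.05328982876218057
cone [0.43249986 0.06994816 0.12      ] cup [ 0.45997798 -0.12853666  0.1       ]
```

```bash
cat > go.py <<'E'
import sys,ast,numpy as np
from station import ctrl
from scipy.spatial.transform import Rotation as Ro
def cur():
    o=ctrl.get_obs();R=Ro.from_rotvec(o['tool_rot']).as_matrix();return list(o['tool_pos'])+[np.arctan2(R[1,0],R[0,0])],o
def plan(wps):
    p,o=cur();print('t %.2f'%o['t'],np.round(p,4),'open',o['opening'],'F',np.round(o['contact_force'],1),'grip',o['grip_force'])
    for w in wps:
        d=np.subtract(w,p);c,s=np.cos(p[3]),np.sin(p[3])
        print(np.round([100*(c*d[0]+s*d[1]),100*(s*d[0]-c*d[1]),-100*d[2],-np.degrees(d[3])],2).tolist());p=w
if __name__=='__main__': plan(ast.literal_eval(sys.argv[1]))
E
python3 go.py "[(.38,-.35,.27,-.219),(.46,-.12,.27,-.219),(.47,.12,.27,-.219),(.407,.329,.25,-.219)]"
```

```text
t 0.10 [ 0.2597 -0.5679  0.2492  0.4288] open 0.08521090604171033 F [-0.3 -0.2  0.5] grip 0.0
[20.0, -14.82, -2.08, 37.12]
[2.81, -24.19, -0.0, -0.0]
[-4.24, -23.64, -0.0, -0.0]
[-10.69, -19.03, 2.0, -0.0]
```

servo_tool(increments=[[[8.5,4,-3,-0.4,7.5],[8.5,8,-6,-0.8,15],[8.5,12,-9,-1.2,22.5],[8.5,16,-12,-1.7,30],[8.5,20,-14.8,-2.1,37.1]]])

```text
t: 0.6
tool_pos: [0.3806, -0.3487, 0.271]
tool_rot: [-3.121, 0.352, 0.0]
contact_force: [1.4, -0.1, 0.2]
opening: 0.0849
grip_force: 0.0
```

servo_tool(increments=[[[8.5,0.5,-4.8,0,0],[8.5,1.1,-9.6,0,0],[8.5,1.7,-14.4,0,0],[8.5,2.2,-19.2,0,0],[8.5,2.8,-24,0,0]]])

```text
t: 1.1
tool_pos: [0.4596, -0.1204, 0.271]
tool_rot: [-3.123, 0.343, 0.0]
contact_force: [0.8, 0.4, -0.0]
opening: 0.0851
grip_force: 0.0
```

servo_tool(increments=[[[8.5,-0.8,-4.7,0,0],[8.5,-1.6,-9.4,0,0],[8.5,-2.4,-14.2,0,0],[8.5,-3.2,-19,0,0],[8.5,-4.2,-23.6,0,0]]])

```text
t: 1.6
tool_pos: [0.4693, 0.1191, 0.2709]
tool_rot: [3.123, -0.342, -0.0]
contact_force: [-0.0, -0.9, 0.4]
opening: 0.0851
grip_force: 0.0
```

```bash
python3 go.py "[(.407,.329,.25,-.219),(.407,.329,.165,-.219)]"
```

```text
t 1.60 [ 0.4693  0.1191  0.2709 -0.2185] open 0.08510901102620501 F [-0.  -0.9  0.4] grip 0.0
[-10.63, -19.14, 2.09, 0.03]
[0.0, -0.0, 8.5, -0.0]
```

servo_tool(increments=[[[8.5,-2.2,-3.9,0,0],[8.5,-4.4,-7.8,0,0],[8.5,-6.6,-11.7,0.5,0],[8.5,-8.8,-15.6,1.2,0],[8.5,-10.6,-19.1,2.1,0]]])

```text
t: 2.1
tool_pos: [0.4067, 0.3285, 0.2501]
tool_rot: [-3.123, 0.341, -0.001]
contact_force: [-0.0, 0.2, 1.0]
opening: 0.0851
grip_force: 0.0
```

servo_tool(increments=[[[8.5,0,0,2.5,0],[8.5,0,0,5,0],[8.5,0,0,7.5,0],[8.5,0,0,8.5,0],[8.5,0,0,8.5,0]]])

```text
t: 2.6
tool_pos: [0.4066, 0.3258, 0.1631]
tool_rot: [3.12, -0.343, -0.005]
contact_force: [-0.2, 0.6, -0.3]
opening: 0.085
grip_force: 0.0
```

```bash
python3 - <<'E'
from station import ctrl
import cv2,pickle,numpy as np
d={n:ctrl.get_image(n) for n in('side','top')};pickle.dump(d,open('im1.pkl','wb'))
a=cv2.resize(d['top']['img'][220:400,100:260,::-1],None,fx=2.5,fy=2.5,interpolation=2)
b=cv2.resize(d['side']['img'][130:310,190:350,::-1],None,fx=2.5,fy=2.5,interpolation=2)
cv2.imwrite('pics/g1.png',np.hstack([a,b]))
E
python3 go.py "[]"
```

```text
t 2.70 [ 0.4083  0.3267  0.1662 -0.2189] open 0.08494152670083473 F [0.8 0.2 0.1] grip 0.0
```

View pics/g1.png

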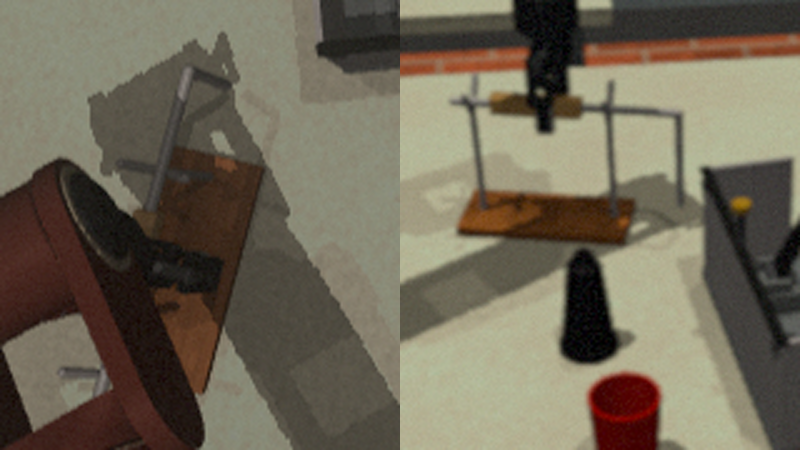

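The fingers straddle the grip: the right half shows it at (545,105), a little ahead of its middle. I'll close on it.

servo_tool(increments=[[[1,0,0,0,0],[1,0,0,0,0],[1,0,0,0,0],[1,0,0,0,0],[1,0,0,0,0]]], newtons=20)

```text
t: 3.2
tool_pos: [0.4089, 0.3295, 0.1669]
tool_rot: [-3.113, 0.343, -0.005]
contact_force: [0.9, 10.4, 1.8]
opening: 0.0196
grip_force: 25.7
```

servo_tool(increments=[[[1,0,0,0,0],[1,0,0,0,0],[1,0,0,0,0],[1,0,0,0,0],[1,0,0,0,0]]], newtons=20)

```text
t: 3.7
tool_pos: [0.4091, 0.3292, 0.1673]
tool_rot: [-3.115, 0.343, -0.005]
contact_force: [1.4, 9.8, 1.3]
opening: 0.0194
grip_force: 25.7
```

servo_tool(increments=[[[1,0,-0.3,0,0],[1,0,-0.3,0,0],[1,0,-0.3,0,0]]], newtons=20)

```text
t: 4.0
tool_pos: [0.4091, 0.3302, 0.1663]
tool_rot: [-3.121, 0.343, -0.003]
contact_force: [1.4, 2.6, 3.9]
opening: 0.0198
grip_force: 26.0
```

servo_tool(increments=[[[1,0,-0.1,0,0],[1,0,-0.1,0,0],[1,0,-0.1,0,0],[1,0,-0.1,0,0]]], newtons=100)

```text
t: 4.4
tool_pos: [0.4093, 0.3302, 0.1665]
tool_rot: [3.123, -0.343, 0.002]
contact_force: [-0.2, -0.7, 6.6]
opening: 0.0183
grip_force: 97.7
```

```bash
python3 go.py "[]"
```

```text
t 4.40 [ 0.4093  0.3302  0.1665 -0.2189] open 0.01826653779409984 F [-0.2 -0.7  6.6] grip 97.70053267478943
```

servo_tool(increments=[[[1,0,0,-0.5,0],[1,0,0,-1.5,0],[1,0,0,-3,0],[1,0,0,-4.5,0],[1,0,0,-6,0]]])

```text
t: 4.9
tool_pos: [0.4087, 0.3304, 0.2269]
tool_rot: [-3.123, 0.343, -0.001]
contact_force: [0.6, 0.3, -2.4]
opening: 0.0187
grip_force: 97.7
```

servo_tool(increments=[[[1,0,0,-2,0],[1,0,0,-4,0],[1,0,0,-6,0],[1,0,0,-8.5,0],[1,0,0,-8.5,0]]])

```text
t: 5.4
tool_pos: [0.4102, 0.3313, 0.3161]
tool_rot: [-3.117, 0.342, -0.011]
contact_force: [0.7, 0.3, -1.5]
opening: 0.0183
grip_force: 97.8
```

```bash
python3 - <<'E'
from station import ctrl
import cv2,pickle,numpy as np
d={n:ctrl.get_image(n) for n in('side','top')};pickle.dump(d,open('im2.pkl','wb'))
a=cv2.resize(d['top']['img'][200:400,100:260,::-1],None,fx=2.5,fy=2.5,interpolation=2)
b=cv2.resize(d['side']['img'][90:290,190:350,::-1],None,fx=2.5,fy=2.5,interpolation=2)
cv2.imwrite('pics/g2.png',np.hstack([a,b]))
E
python3 go.py "[(.48,.21,.315,-.05),(.54,.105,.315,.119)]"
```

```text
t 5.50 [ 0.4088  0.3305  0.3111 -0.2187] open 0.01839237867341202 F [-0.1  0.2 -3.6] grip 97.82925724983215
[9.56, 10.22, -0.39, -9.67]
[6.52, 10.19, -0.0, -9.68]
```

View pics/g2.png

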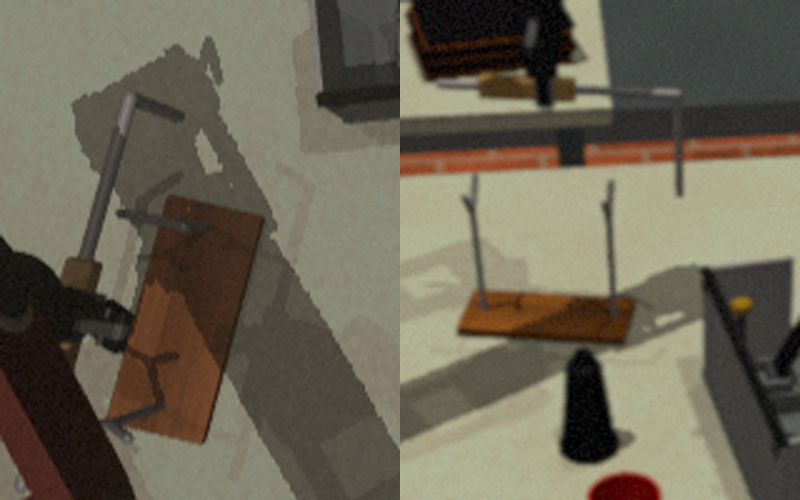

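The rod is lifted level with its leg down. In the top view the bend is at (152.8,239.2) and the tip at (172,246.4); in the side view they are at (301,127.6) and (301.6,167.2). I'll triangulate the tip relative to the tool.

Run:
```python
from h import *
from scipy.optimize import least_squares as LS
p=np.array([.4088,.3305,.3111]);y=-.2187;c,s=np.cos(y),np.sin(y)
for a,b in(((152.8,239.2),(301.2,127.6)),((172,246.4),(301.6,167.2))):
    r=LS(lambda X:np.concatenate([P('top',X)[0]-a,P('side',X)[0]-b]),[.55,.3,.3]);X=r.x
    q=X-p;print(X.round(4),'rel fwd/left/up',(c*q[0]+s*q[1]).round(4),(-s*q[0]+c*q[1]).round(4),q[2].round(4),r.fun.round(1))
```

```text
[0.5535 0.2951 0.3176] rel fwd/left/up 0.1489 -0.0031 0.0065 [ 0.  -0.8 -1.3  0.2]
[0.5538 0.2963 0.1931] rel fwd/left/up 0.149 -0.002 -0.118 [ 0.  -0.5 -0.7  0.1]
```

```bash
python3 go.py "[(.48,.22,.316,-.05),(.562,.11,.316,.119)]"
```

```text
t 5.50 [ 0.4088  0.3305  0.3111 -0.2187] open 0.01839237867341202 F [-0.1  0.2 -3.6] grip 97.82925724983215
[9.34, 9.24, -0.49, -9.67]
[8.74, 10.58, -0.0, -9.68]
```

servo_tool(increments=[[[1,1.5,1.5,-0.5,-1.6],[1,3.4,3.4,-0.5,-3.5],[1,5.4,5.4,-0.5,-5.6],[1,7.4,7.4,-0.5,-7.7],[1,9.3,9.2,-0.5,-9.7]]])

```text
t: 6.0
tool_pos: [0.4792, 0.2191, 0.313]
tool_rot: [3.139, -0.075, -0.005]
contact_force: [0.9, 0.2, -2.8]
opening: 0.0187
grip_force: 97.9
```

servo_tool(increments=[[[1,2,2.4,0,-2.2],[1,4,4.8,0,-4.4],[1,6,7.2,0,-6.6],[1,7.7,9.2,0,-8.5],[1,8.7,10.6,0,-9.7]]])

```text
t: 6.5
tool_pos: [0.5612, 0.1085, 0.3127]
tool_rot: [3.136, 0.187, -0.006]
contact_force: [-0.1, 0.1, -3.6]
opening: 0.0185
grip_force: 97.9
```

```bash
python3 - <<'E'
from station import ctrl
import cv2,pickle,numpy as np
d={n:ctrl.get_image(n) for n in('side','top')};pickle.dump(d,open('im3.pkl','wb'))
a=cv2.resize(d['top']['img'][90:270,200:380,::-1],None,fx=2.2,fy=2.2,interpolation=2)
b=cv2.resize(d['side']['img'][130:310,270:450,::-1],None,fx=2.2,fy=2.2,interpolation=2)
cv2.imwrite('pics/g3.png',cv2.convertScaleAbs(np.hstack([a,b]),alpha=1.4,beta=15))
E
python3 go.py "[(.562,.11,.316,.119)]"
```

```text
t 6.60 [0.5612 0.1084 0.3127 0.1171] open 0.01841398109989403 F [ 0.7  0.  -2.5] grip 97.98514723777771
[0.1, -0.15, -0.33, -0.11]
```

View pics/g3.png

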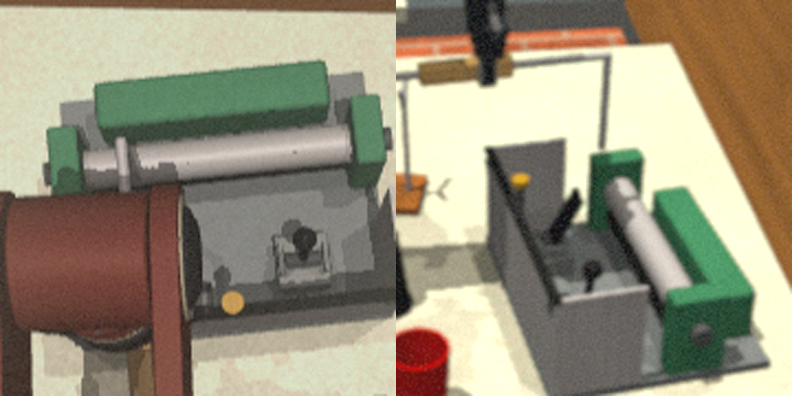

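The top view shows the bend at (254.5,153.6). In the side view the bend is at (365.9,155.9) and the tip at (363.6,198.2). I'll check these in the machine frame.

```bash
python3 - <<'E'
from h import *
from scipy.optimize import least_squares as LS
m=np.array([.5934,.0328]);C,S=np.cos(.1187),np.sin(.1187)
def mf(X): q=X[:2]-m;return np.round([C*q[0]+S*q[1],-S*q[0]+C*q[1],X[2]],4)
r=LS(lambda X:np.concatenate([P('top',X)[0]-(254.5,153.6),P('side',X)[0]-(365.9,155.9)]),[.7,.1,.3]);print('bend',mf(r.x),r.fun.round(1))
print(mf(onz('top',254.5,153.6,.313)))
# side tip on plane y_m = .0775: solve x,z
f=lambda v:P('side',[m[0]+C*v[0]-S*.0775,m[1]+S*v[0]+C*.0775,v[1]])[0]-(363.6,198.2)
print('tip x,z',LS(f,[.12,.18]).x)
# predicted side view of leg tip when lowered to z .085 & expected
E
python3 go.py "[(.562,.110,.213,.119)]"
```

```text
bend [0.1262 0.0772 0.3092] [-0.   0.3  0.4 -0.1]
[0.1256 0.0767 0.313 ]
tip x,z [0.12534639 0.18135085]
t 6.60 [0.5612 0.1084 0.3127 0.1171] open 0.01841398109989403 F [ 0.7  0.  -2.5] grip 97.98514723777771
[0.1, -0.15, 9.97, -0.11]
```

servo_tool(increments=[[[1,0.1,-0.1,1.2,0],[1,0.1,-0.1,2.4,0],[1,0.1,-0.1,3.6,0],[1,0.1,-0.1,4.8,0],[1,0.1,-0.1,6,0]]])

```text
t: 7.1
tool_pos: [0.5615, 0.1118, 0.2537]
tool_rot: [-3.136, -0.189, 0.002]
contact_force: [-1.4, 0.3, -1.8]
opening: 0.0187
grip_force: 98.0
```

servo_tool(increments=[[[1,0,0,1,0],[1,0,0,2,0],[1,0,0,3,0],[1,0,0,4,0],[1,0,0,4,0]]])

```text
t: 7.6
tool_pos: [0.561, 0.1112, 0.2131]
tool_rot: [3.136, 0.188, -0.005]
contact_force: [-0.4, 0.3, -2.6]
opening: 0.0187
grip_force: 98.0
```

servo_tool(increments=[[[1,-0.6,0,0,0],[1,-1.3,0,0,0],[1,-2,0,0,0],[1,-2.7,0,0,0],[1,-3.4,0,0,0]]])

```text
t: 8.1
tool_pos: [0.5284, 0.1073, 0.2164]
tool_rot: [-3.136, -0.188, -0.005]
contact_force: [1.1, -0.1, -2.1]
opening: 0.0183
grip_force: 98.1
```

```bash
python3 - <<'E'
from station import ctrl
import cv2,pickle,numpy as np
d={n:ctrl.get_image(n) for n in('side','top')};pickle.dump(d,open('im4.pkl','wb'))
a=cv2.resize(d['top']['img'][90:270,200:380,::-1],None,fx=2.2,fy=2.2,interpolation=2)
b=cv2.resize(d['side']['img'][130:310,270:450,::-1],None,fx=2.2,fy=2.2,interpolation=2)
cv2.imwrite('pics/g4.png',cv2.convertScaleAbs(np.hstack([a,b]),alpha=1.4,beta=15))
E
python3 go.py "[]"
```

```text
t 8.20 [0.5275 0.1073 0.2158 0.1199] open 0.018393050250064075 F [ 0.4  0.  -1.9] grip 98.04315447807312
```

View pics/g4.png

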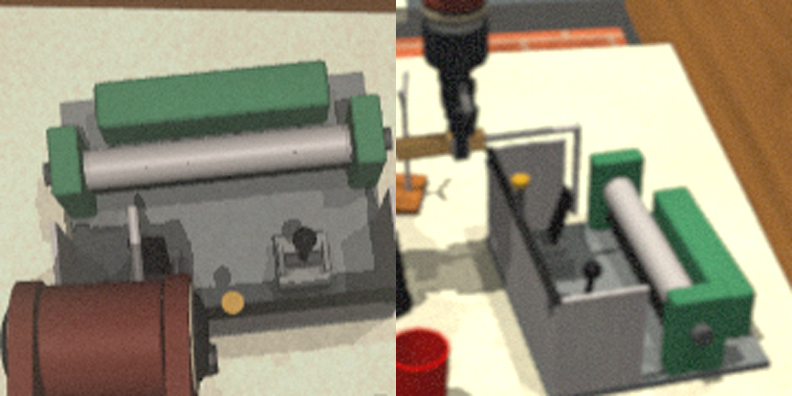

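The leg at (575,175) in the side half is behind the paddle at (563,212), which is starting to move. I'll keep pulling.

servo_tool(increments=[[[1,-0.7,0,0,0],[1,-1.4,0,0,0],[1,-2.1,0,0,0],[1,-2.8,0,0,0],[1,-3.4,0,0,0]]])

```text
t: 8.7
tool_pos: [0.4939, 0.1033, 0.2151]
tool_rot: [-3.136, -0.188, -0.0]
contact_force: [1.6, 0.9, -3.7]
opening: 0.0186
grip_force: 97.8
```

servo_tool(increments=[[[1,-0.3,0,0,0],[1,-0.6,0,0,0],[1,-0.8,0,0,0],[1,-0.8,0,0,0]]])

```text
t: 9.1
tool_pos: [0.4863, 0.1022, 0.2154]
tool_rot: [3.136, 0.188, -0.001]
contact_force: [0.2, 0.3, -1.1]
opening: 0.0187
grip_force: 98.1
```

servo_tool(increments=[[[1,-0.2,0,0,0],[1,-0.4,0,0,0],[1,-0.4,0,0,0]]])

```text
t: 9.4
tool_pos: [0.4831, 0.1018, 0.216]
tool_rot: [3.136, 0.188, 0.003]
contact_force: [2.5, 0.7, -0.4]
opening: 0.0186
grip_force: 98.2
```

servo_tool(increments=[[[1,-0.2,0,0,0],[1,-0.3,0,0,0],[1,-0.3,0,0,0]]])

```text
t: 9.7
tool_pos: [0.4809, 0.1015, 0.2165]
tool_rot: [-3.136, -0.188, -0.007]
contact_force: [5.2, 0.8, 0.1]
opening: 0.0183
grip_force: 98.2
```

```bash
python3 - <<'E'
from station import ctrl
import cv2,pickle,numpy as np
d={n:ctrl.get_image(n) for n in('side','top')};pickle.dump(d,open('im5.pkl','wb'))
a=cv2.resize(d['top']['img'][160:260,210:310,::-1],None,fx=4,fy=4,interpolation=2)
b=cv2.resize(d['side']['img'][170:270,300:400,::-1],None,fx=4,fy=4,interpolation=2)
cv2.imwrite('pics/g5.png',cv2.convertScaleAbs(np.hstack([a,b]),alpha=1.6,beta=25))
E
python3 go.py "[]"
```

```text
t 9.80 [0.4808 0.1015 0.2165 0.1198] open 0.01879642532383904 F [ 4.6  1.1 -0.6] grip 98.27990055084229
```

View pics/g5.png

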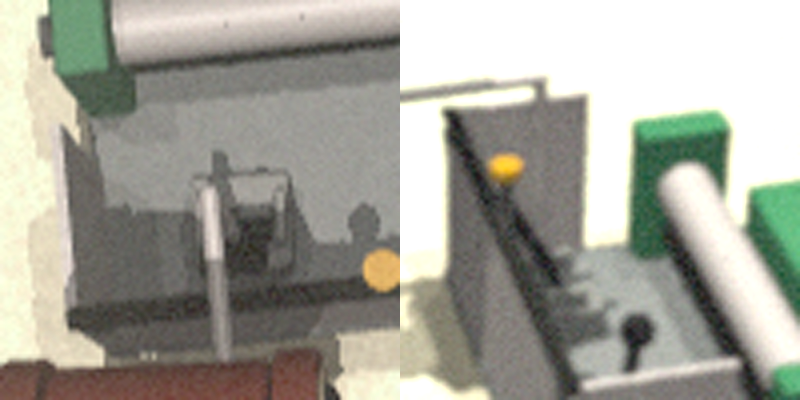

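The paddle now leans towards the guard, from (555,280) to (510,195), and the force is rising. I'll pull slightly more to confirm the stop.

servo_tool(increments=[[[1,-0.2,0,0,0],[1,-0.4,0,0,0],[1,-0.4,0,0,0]]])

```text
t: 10.1
tool_pos: [0.4779, 0.1011, 0.217]
tool_rot: [-3.136, -0.188, -0.012]
contact_force: [5.8, -0.0, 2.2]
opening: 0.019
grip_force: 98.4
```

```bash
python3 - <<'E'
from h import *
from station import ctrl
m=[.5934,.0328];C,S=np.cos(.1187),np.sin(.1187)
W=lambda x,y,z:[m[0]+C*x-S*y,m[1]+S*x+C*y,z]
for px in(.057,.061):
 for q in(.7,.85,1.):
  a=q-.5;print(px,q,*[np.round((P('side',W(px-.08*np.sin(a),y,.048+.08*np.cos(a)))[0]-(300,170))*4+(400,0)) for y in(.06,.096)],'top',*[np.round((P('top',W(px-.08*np.sin(a),y,.048+.08*np.cos(a)))[0]-(210,160))*4) for y in(.06,.096)])
d={n:ctrl.get_image(n) for n in('side','top')};pickle.dump(d,open('im6.pkl','wb'))
a=cv2.resize(d['top']['img'][190:240,240:300,::-1],None,fx=6.6,fy=6.6,interpolation=2)
b=cv2.resize(d['side']['img'][190:240,310:370,::-1],None,fx=6.6,fy=6.6,interpolation=2)
cv2.imwrite('pics/g6.png',cv2.convertScaleAbs(np.hstack([a,b]),alpha=2,beta=30))
E
python3 go.py "[]"
```

```text
0.057 0.7 [540. 210.] [526. 182.] top [267. 224.] [200. 231.]
0.057 0.85 [523. 216.] [510. 188.] top [270. 247.] [202. 254.]
0.057 1.0 [507. 225.] [495. 196.] top [273. 268.] [205. 275.]
0.061 0.7 [545. 209.] [532. 181.] top [267. 217.] [199. 224.]
0.061 0.85 [529. 216.] [516. 187.] top [269. 239.] [202. 246.]
0.061 1.0 [513. 224.] [500. 195.] top [272. 261.] [204. 268.]
t 10.20 [0.4779 0.1011 0.2174 0.1197] open 0.01864073540447459 F [ 5.8 -0.   2.2] grip 98.45144748687744
```

View pics/g6.png

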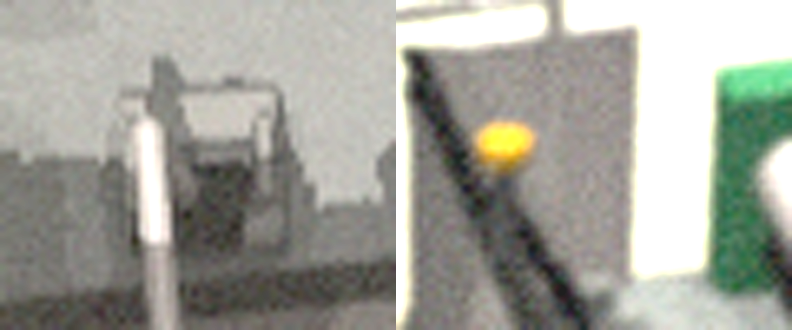

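The force is about 7 N against a stopped lever that needs only 1 to 3 N, and the paddle's end in the top view, about (272.6,227), matches 1.0 rad. So the paddle is on. I'll back off, rise and go back to the rack.

servo_tool(increments=[[[1,0.7,0,0,0],[1,1.4,0,0,0],[1,2.2,0,0,0],[1,2.4,0,0,0],[1,2.4,0,0,0]]])

```text
t: 10.7
tool_pos: [0.4989, 0.1038, 0.214]
tool_rot: [-3.136, -0.188, 0.006]
contact_force: [-0.3, -0.2, -2.8]
opening: 0.0187
grip_force: 98.1
```

servo_tool(increments=[[[1,0,0,-1,0],[1,0,0,-3,0],[1,0,0,-5.5,0],[1,0,0,-8,0],[1,0,0,-10.3,0]]])

```text
t: 11.2
tool_pos: [0.4992, 0.1038, 0.3203]
tool_rot: [-3.136, -0.188, -0.001]
contact_force: [-0.2, 0.3, -2.7]
opening: 0.0184
grip_force: 98.1
```

```bash
python3 go.py "[(.48,.22,.316,-.05),(.4093,.3305,.316,-.2189)]"
```

```text
t 11.20 [0.4992 0.1038 0.3203 0.12  ] open 0.01840114054379232 F [-0.2  0.3 -2.7] grip 98.09955596923828
[-0.51, -11.76, 0.43, 9.74]
[-7.61, -10.68, -0.0, 9.68]
```

servo_tool(increments=[[[1,-0.1,-2.2,0.1,1.8],[1,-0.2,-4.6,0.2,3.8],[1,-0.3,-7,0.3,5.8],[1,-0.4,-9.4,0.3,7.8],[1,-0.5,-11.7,0.4,9.7]]])

```text
t: 11.7
tool_pos: [0.48, 0.2203, 0.3153]
tool_rot: [-3.14, 0.08, -0.001]
contact_force: [0.4, 0.3, -2.7]
opening: 0.0185
grip_force: 98.1
```

servo_tool(increments=[[[1,-1.8,-2.5,0,2.2],[1,-3.6,-5,0,4.5],[1,-5.4,-7.5,0,6.8],[1,-6.8,-9.5,0,8.6],[1,-7.6,-10.7,0,9.7]]])

```text
t: 12.2
tool_pos: [0.4085, 0.3313, 0.3151]
tool_rot: [-3.122, 0.342, 0.0]
contact_force: [0.1, 0.5, -2.2]
opening: 0.0187
grip_force: 98.1
```

servo_tool(increments=[[[1,0,0,0,0],[1,0,0,0,0],[1,0,0,0,0]]])

```text
t: 12.5
tool_pos: [0.4102, 0.3295, 0.3146]
tool_rot: [3.123, -0.344, 0.0]
contact_force: [-0.2, 0.5, -2.4]
opening: 0.0186
grip_force: 98.1
```

```bash
python3 go.py "[(.4093,.3307,.316,-.2189)]"
python3 - <<'E'
from h import *
from station import ctrl
old=pickle.load(open('im2.pkl','rb'))
im={n:ctrl.get_image(n) for n in('side','top')};pickle.dump(im,open('im7.pkl','wb'))
# rod bend/leg shift vs the picture right after lifting
for n,(x,y,w,h) in{'side':(293,118,18,58),'top':(138,228,45,40)}.items():
    t=old[n]['img'][y:y+h,x:x+w];s=im[n]['img'][y-12:y+h+12,x-12:x+w+12]
    R=cv2.matchTemplate(s,t,cv2.TM_CCOEFF_NORMED);_,v,_,l=cv2.minMaxLoc(R);print(n,'shift',l[0]-12,l[1]-12,v)
# has paddle moved since pulling / ball area since start
d=pickle.load(open('im0.pkl','rb'))
for n,(x,y,w,h) in{'top':(325,188,30,35),'side':(350,243,18,22)}.items():
    t=d[n]['img'][y:y+h,x:x+w];s=im[n]['img'][y-6:y+h+6,x-6:x+w+6];R=cv2.matchTemplate(s,t,cv2.TM_CCOEFF_NORMED);_,v,_,l=cv2.minMaxLoc(R);print('ball',n,l[0]-6,l[1]-6,v)
# darkness profile along paddle in top view
g=cv2.cvtColor(im['top']['img'],cv2.COLOR_RGB2GRAY);print({r:int(g[r,266:275].mean()) for r in range(186,242,2)})
E
```

```text
t 12.50 [ 0.4102  0.3295  0.3146 -0.2193] open 0.018573691115028212 F [-0.2  0.5 -2.4] grip 98.1153416633606
[-0.11, -0.1, -0.14, -0.02]
side shift 0 0 0.9885450601577759
top shift 1 -1 0.9379473328590393
ball top 0 0 0.9868302941322327
ball side 0 0 0.8940784335136414
{186: 79, 188: 80, 190: 79, 192: 79, 194: 79, 196: 79, 198: 80, 200: 80, 202: 66, 204: 75, 206: 83, 208: 84, 210: 77, 212: 45, 214: 42, 216: 24, 218: 22, 220: 23, 222: 23, 224: 25, 226: 30, 228: 29, 230: 36, 232: 35, 234: 31, 236: 32, 238: 43, 240: 52}
```

servo_tool(increments=[[[1,-0.1,-0.1,1.5,0],[1,-0.1,-0.1,4,0],[1,-0.1,-0.1,6.5,0],[1,-0.1,-0.1,9,0],[1,-0.1,-0.1,11,0]]])

```text
t: 13.1
tool_pos: [0.4083, 0.3303, 0.2011]
tool_rot: [3.121, -0.344, -0.004]
contact_force: [0.8, -0.8, -2.8]
opening: 0.0185
grip_force: 98.1
```

servo_tool(increments=[[[1,0,0,0.7,0],[1,0,0,1.4,0],[1,0,0,2.1,0],[1,0,0,2.8,0],[1,0,0,3.3,0]]])

```text
t: 13.6
tool_pos: [0.4094, 0.3313, 0.1713]
tool_rot: [-3.122, 0.343, -0.001]
contact_force: [0.3, 0.6, -1.4]
opening: 0.0188
grip_force: 98.1
```

servo_tool(increments=[[[1,0,0,0.2,0],[1,0,0,0.4,0],[1,0,0,0.4,0],[1,0,0,0.4,0]]])

```text
t: 14.0
tool_pos: [0.4094, 0.3311, 0.168]
tool_rot: [3.123, -0.343, 0.001]
contact_force: [-0.2, -2.8, 1.1]
opening: 0.0186
grip_force: 98.8
```

Contact with the forks has begun. I'll seat the rod, then open in stages.

servo_tool(increments=[[[1,0,0,0.1,0],[1,0,0,0.1,0],[1,0,0,0.1,0]]], newtons=30)

```text
t: 14.3
tool_pos: [0.4095, 0.3312, 0.1678]
tool_rot: [-3.123, 0.343, -0.001]
contact_force: [-4.6, -3.5, 6.0]
opening: 0.0183
grip_force: 99.6
```

servo_tool(increments=[[[2.4,0,0,0,0],[3.2,0,0,0,0],[4.5,0,0,0,0],[6.5,0,0,0,0],[8.5,0,0,0,0]]])

```text
t: 14.8
tool_pos: [0.4091, 0.3313, 0.1662]
tool_rot: [-3.123, 0.343, 0.0]
contact_force: [0.4, 0.6, 0.4]
opening: 0.0726
grip_force: 0.0
```

servo_tool(increments=[[[8.5,0,0,0,0],[8.5,0,0,0,0],[8.5,0,0,0,0],[8.5,0,0,0,0]]])

```text
t: 15.2
tool_pos: [0.4091, 0.3312, 0.1663]
tool_rot: [-3.123, 0.343, -0.0]
contact_force: [0.3, -0.1, 0.2]
opening: 0.085
grip_force: 0.0
```

servo_tool(increments=[[[8.5,0,0,-1,0],[8.5,0,0,-3,0],[8.5,0,0,-6,0],[8.5,0,0,-9,0],[8.5,0,0,-12,0]]])

```text
t: 15.7
tool_pos: [0.4091, 0.3312, 0.2883]
tool_rot: [-3.122, 0.343, -0.001]
contact_force: [0.2, 1.2, 0.4]
opening: 0.0851
grip_force: 0.0
```

```bash
python3 go.py "[(.47,.12,.29,-.219),(.46,-.12,.29,-.219)]"
```

```text
t 15.70 [ 0.4091  0.3312  0.2883 -0.2186] open 0.08511759013446145 F [0.2 1.2 0.4] grip 0.0
[10.53, 19.3, -0.17, 0.02]
[4.24, 23.64, -0.0, -0.0]
```

Now I'll clear the view and compare numerically with the first pictures.

servo_tool(increments=[[[8.5,2.1,3.9,0,0],[8.5,4.2,7.8,0,0],[8.5,6.3,11.6,0,0],[8.5,8.4,15.4,0,0],[8.5,10.5,19.3,0,0]]])

```text
t: 16.2
tool_pos: [0.47, 0.1185, 0.2875]
tool_rot: [-3.123, 0.342, -0.003]
contact_force: [0.6, 0.7, 0.2]
opening: 0.0851
grip_force: 0.0
```

servo_tool(increments=[[[8.5,0.8,4.7,0,0],[8.5,1.6,9.4,0,0],[8.5,2.5,14.2,0,0],[8.5,3.4,19,0,0],[8.5,4.2,23.6,0,0]]])

```text
t: 16.7
tool_pos: [0.4592, -0.1215, 0.2875]
tool_rot: [3.122, -0.343, 0.003]
contact_force: [1.3, -0.0, -0.2]
opening: 0.0849
grip_force: 0.0
```

```bash
python3 go.py "[]";python3 - <<'E'
from h import *
from station import ctrl
im={n:ctrl.get_image(n) for n in('side','top')}
def cmp(k,n,x,y,w,h):
    t=d[n]['img'][y:y+h,x:x+w];s=im[n]['img'][y-8:y+h+8,x-8:x+w+8];R=cv2.matchTemplate(s,t,cv2.TM_CCOEFF_NORMED);_,v,_,l=cv2.minMaxLoc(R);print(k,n,l[0]-8,l[1]-8,round(v,3))
cmp('grip','top',140,300,30,65);cmp('front','top',155,243,40,45);cmp('grip','side',222,160,45,20);cmp('leg','side',293,168,15,48);cmp('rear','side',208,162,18,20)
cmp('ball','top',325,188,30,35);cmp('ball','side',350,243,18,22);cmp('cone','side',250,225,30,52);cmp('cup','side',262,278,36,50)
g=cv2.cvtColor(im['top']['img'],cv2.COLOR_RGB2GRAY);print({r:int(g[r,266:275].mean()) for r in range(200,240,2)})
E
```

```text
t 16.70 [ 0.4592 -0.1215  0.2875 -0.219 ] open 0.08493156872467242 F [ 1.3 -0.  -0.2] grip 0.0
grip top 0 0 0.995
front top 0 0 0.993
grip side -8 0 0.507
leg side 0 0 0.987
rear side 0 0 0.996
ball top 0 0 0.874
ball side 0 0 0.896
cone side 0 1 0.869
cup side 0 0 0.915
{200: 84, 202: 70, 204: 79, 206: 88, 208: 88, 210: 81, 212: 48, 214: 44, 216: 25, 218: 25, 220: 24, 222: 25, 224: 24, 226: 31, 228: 30, 230: 38, 232: 36, 234: 32, 236: 34, 238: 45}
```

```bash
python3 -c "
from station import ctrl
print(ctrl.finish_job())"
```

```text
the job is handed in; nothing more can be done
None
```

The job is handed in, with no verdict returned: by camera and force checks the paddle is fully on, the rod hangs as it was, and the ball lever, cone and cup are unmoved (the wallets were not re-checked), but I viewed 11 pictures, one over the limit of 10.

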